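Post a sample cassette through the slot of the returns box

TASK

Post the red sample cassette into the returns box: take it out of the white rack by its tab, find the slot in the lid by feel, and push the cassette gently down through the slot's sprung lips until it drops right inside the box. Never press or knock hard on the box, and leave the blue cassette in the rack and the petri dish and tape rolls where they are.

Things in the scene. Friction and masses are not known exactly. Their poses are not given: they have to be found in the camera images.
- red_tab (a point): Centre of the grip tab of the red cassette, a flat upright plate 8 mm thick, about 60 g, same either way round. x: the plate's normal, y: its width, z: up. The 70 mm wide, 50 mm high body ends in shoulders 17 mm below this point; the tab (26 mm wide, 34 mm high, 8 mm thick) stands on its middle and ends 17 mm above this point.
- red_foot (a point): Centre of the red cassette's underside, 67 mm below its tab centre. The lowest 3.5 mm taper from 8 mm to 6 mm thickness.
- blue_tab (a point): Centre of the grip tab of the blue cassette, otherwise the same as the red one; it shall stay in the rack.
- rack: White fixed rack, 130 (x) x 96 (y) x 30 mm; origin at the centre of its underside, z up. The two cassettes stand upright in two pockets 75 mm apart along the rack's x, 25 mm deep (pocket floor 5 mm above the table); red may be in either.
- returns_box: Grey fixed closed box with a clear front, 140 (x) x 120 (y) x 121 mm high; origin at the centre of its underside, z up, inner floor at 5 mm. A steel slot plate, 80 x 100 mm and 4 mm thick, lies on its lid on a soft rubber gasket: pressed down it yields about 1 mm per 3 N, at most 5 mm. Pressing or knocking on box or plate with more than 25 N, with the cassette or the robot, damages it.
- box_top (a point): 131 mm above the box's origin, level with the slot plate's top, axes as the box. The slot, 9.6 mm (x) by 75 mm (y), goes through the plate along the box's y, centred in y. But the plate was screwed on by hand: the slot's centre lies anywhere up to 12 mm to either side of this point along x. This offset is not measured: find it by feel or by eye.
- lips (a point): Middle height of two sprung rubber lips, 14 mm below the plate's top (true x as the slot's). They grip the outer parts of the 70 mm body, not the tab: pushing through takes about 4 to 10 N, and they hold a half-posted cassette when let go. With its shoulders some 15 mm below the plate's top it falls free. Fingers do not fit the slot: push the tab's top with closed fingertips.
- petri_1: Small clear petri dish with seeds, 60 mm across, 12 mm high, loose on the table; origin at the centre of its underside. Bystander.
- tape_yellow: Yellow tape roll lying flat, 60 mm across, 19 mm high, loose; origin at the centre of its underside. Bystander.
- tape_white: White tape roll lying flat, 47 mm across, 18 mm high, loose; origin at the centre of its underside. Bystander.
There are look-alikes about, which are no part of the job. Of the things like the part that bears red_tab, leave any that is green; of the rest the smaller one is meant.

How it is judged:
On the way:
1. the red cassette's foot is in the slot, upright, at least 12 mm deep (z of red_tab in the frame of returns_box between 0.136 and 0.186 m and x of red_tab in the frame of returns_box between -0.02 and 0.02 m and y of red_tab in the frame of returns_box between -0.02 and 0.02 m and angle between red_tab's own z axis and vertical below 0.3 rad), for 0.1 s.
At the end, for the whole second after the job is handed in: The red cassette is right inside the box, clear of the lips: the centre of its tab is less than 95 mm above the box's underside and between its walls, in any attitude; the blue cassette stands in the rack within 20 mm of where it stood (z of red_tab in the frame of returns_box between 0 and 0.095 m and x of red_tab in the frame of returns_box between -0.07 and 0.07 m and y of red_tab in the frame of returns_box between -0.06 and 0.06 m and distance of blue_tab from where it was at the start of the episode below 0.02 m); the robot touches nothing.
It fails at once if the red cassette is pressed on the box with more than 25 N (contact force between red_cassette and returns_box above 25 N).
It fails at once if the robot presses on the box with more than 25 N (contact force between any of the fingers, the arm and returns_box above 25 N).
It fails at once if the blue cassette is lifted or knocked out of place by more than 30 mm (distance of blue_tab from where it was at the start of the episode above 0.03 m).
It fails at once if the petri dish or a tape roll is moved by more than 20 mm (distance of any of petri_1, tape_yellow, tape_white from where it was at the start of the episode above 0.02 m).
It also fails if it takes over 72 s, if anything falls off the work surface, if the arm or the gripper's body presses on something with over 40 N, if the wrist force passes 120 N, or if a joint passes its speed limit or range.

ROBOT

A 6-joint arm with a two-finger parallel gripper is mounted at the origin on a cart in front of the work surface, level with it; the furniture and walls round the work are solid. World frame = base frame: x ahead of the robot, y to its left, z up, the work surface at z = 0. Lengths are in m, angles in rad, forces in N, time in s.
With the tool pointing down it reaches from about 0.225 to 0.725 m from the base axis. Payload 3.1 kg.
Tool frame: the origin (TCP) lies on the centre line of the jaws, within the pads' length; the fingertips stand 14 mm ahead of it and the grasp point (between the pads) lies 5 mm behind it (r.finger_overhang is the z of the fingertips in the tool frame, in m); z points along the fingers, y is the line along which they close (so a half turn about z gives the same grasp; the last joint's range is limited). The gripper opens to 85 mm and grips with 20 to 120 N. Pads are 22 mm wide; open, the fingers measure 114 mm over their backs; the gripper's body (76 mm by 85 mm) begins 54 mm behind the grasp point. The pads swing forward as they close: fully open they stand 13 mm farther back than shut.
Start: joints at [-1.263, 0.048, 0.099, 1.622, 0, 1.443], TCP at [0.222, -0.476, 0.245] pointing down, gripper open.
Joint ranges: [-2.91, 2.91], [-0.99, 1.94], [-1.21, 1.42], [-2.12, 2.29], [-1.49, 1.47], [-3.14, 3.14]. Speed limits (rad/s): [2.79, 2.79, 3.14, 3.14, 3.14, 3.14].

INTERFACE

Orientations are given as a unit quaternion [w, x, y, z].
In Python, from cell import r gives the robot as it stands.
- The arm moves only by the shell command python3 -m handwheel 'ROWS' [FORCE]. ROWS is a JSON object of lists of equal length, an entry for each row: "linear": the shift along the tool's x, y, z normalised to -1 to 1, where 1 is 20 cm, a list of three; "turn": the turn about the tool's z normalised to -1 to 1, where 1 is pi/2 rad; "claw": the opening, from -1 (shut) to 1 (fully open). A call has 1 to 8 rows; each row shifts and turns the commanded pose from where the row before left it, along the tool's axes as they then stand; what a row does not reach is not made up. A row lasts 1/8 s, in which the tool goes at most 62.5 mm and 10.7 degrees, less where a joint would pass 70% of its speed; a pose out of reach is approached as far as the arm can. A call with a number of a shift or a turn outside -1 to 1 is refused whole. A call with a gripper value outside its range is refused whole. The fingers move at their own pace and stop on an object; FORCE is the grip in N (left out, the last holds). Time passes only in rows, so rows that do not move let the fingers close. It gives the time, the measured TCP pose, the force, the opening and the grip force at its end, in the units of the state.
- r.read_state(): the state, without advancing time (a new reading comes with each control period).
- r.capture(name): name is "side" or "top" or "wrist"; returns a dict with "frame" (400x640x3 uint8, blue, green, red), "mtx" (3x3 intrinsics, pixels), "view" (4x4, takes a point from world to camera coordinates); the wrist camera has in their place "tool_from_camera" (4x4, takes a point from camera to tool coordinates, whose origin is the TCP and whose axes are the flange's). Camera axes: x right, y down, z forward; pixel columns grow to the right and rows downward; lengths in m; the calibration is good to about 2 mm. A picture is of the moment at which its call begins: read the wrist's pose just before it. There is no depth.
- r.hand_in(): hands the job in; it is judged then, once.
The state is a dict: "time": time; "qpos": joint angles; "qvel": joint speeds; "tau": joint torques, N m; "tcp_pos": TCP position; "orientation": TCP orientation; "contact_force": force on the tool from outside, world axes, zero at the start; "wrist_torque": the same for the moment, N m; "opening": opening from 0.0 (shut) to 1.0 (fully open); "gripper_force": force on a finger pad.
Only numpy, scipy, OpenCV 4.12 (cv2) and the standard library are available. Lean on these libraries where they do the work, as an engineer would, in place of code of your own. Each camera call takes 0.05 s, during which the arm holds its last target. There are 200 camera calls.

## Working session

There is one attempt and no reset: what is moved stays moved. The work goes in short steps, Python scripts to look and compute and a shell command to move; the robot and the scene stay as the last step left them, time stands still between calls to the robot, and variables do not carry over. Pictures are saved under pics/ and viewed, at most 10 in all, crops included, and the job is handed in when it is done.

```bash
mkdir -p pics; ls
python3 - <<'E'
from cell import r
import cv2,numpy as np
s=r.read_state();print(s)
for n in("top","side"):
    c=r.capture(n);cv2.imwrite(f"pics/{n}0.png",c["frame"]);np.savez(f"{n}0.npz",**c)
    print(n,c["mtx"].round(1).tolist(),c["view"].round(3).tolist())
E
```

```text
pics
{'time': 0.0, 'qpos': array([-1.26278606e+00,  4.87536477e-02,  9.76018589e-02,  1.62197307e+00,
        7.23556416e-06,  1.44298638e+00]), 'qvel': array([ 0.00012803, -0.00032266, -0.00056189, -0.00108468,  0.00117344,
        0.00037334]), 'tau': array([ 2.38719522e-04, -3.38779700e+01,  3.20016289e+01,  2.01724435e-02,
       -1.06386692e-04,  1.11202158e-05]), 'tcp_pos': array([ 0.22144435, -0.47538992,  0.24411761]), 'orientation': array([-1.15986895e-03,  9.76350734e-01,  2.16189474e-01, -1.01155577e-04]), 'contact_force': array([-0.35278311, -0.28698096, -0.15813921]), 'wrist_torque': array([-0.03196846, -0.03892761,  0.03724031]), 'gripper_force': 0.0, 'opening': 1.004037760681027}
top [[465.1, 0.0, 323.9], [0.0, 465.1, 198.8], [0.0, 0.0, 1.0]] [[-0.023, -1.0, -0.011, -0.077], [-0.989, 0.024, -0.146, 0.543], [0.146, 0.008, -0.989, 1.085], [0.0, 0.0, 0.0, 1.0]]
side [[440.9, 0.0, 319.8], [0.0, 440.9, 202.0], [0.0, 0.0, 1.0]] [[0.993, -0.114, -0.023, -0.524], [-0.074, -0.458, -0.886, 0.099], [0.091, 0.882, -0.463, 0.99], [0.0, 0.0, 0.0, 1.0]]
```

View pics/top0.png

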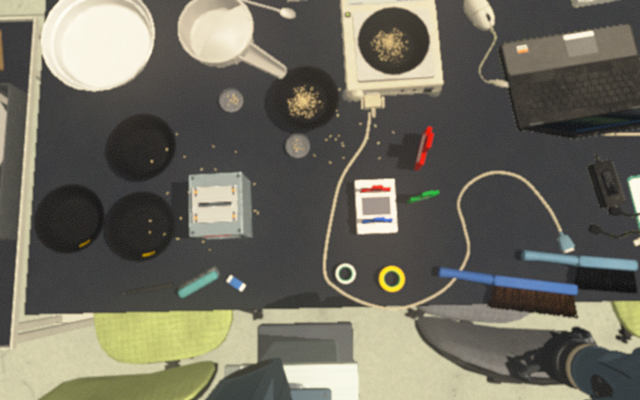

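View pics/side0.png

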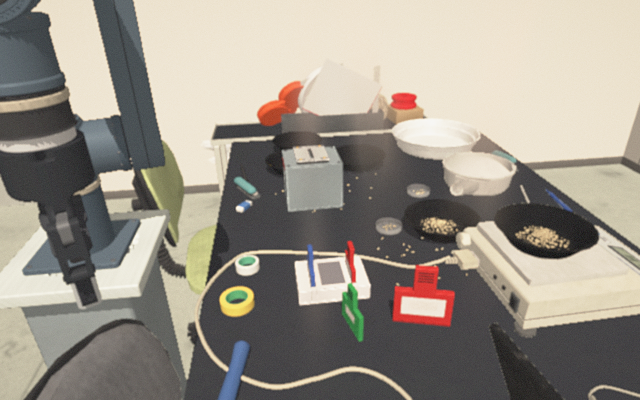

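Top: the rack is at (376,206) with red at (376,188) and blue at (376,220). The larger red look-alike lies at (425,148), green is at (425,196), the box's slot plate is around (215,204), and the tapes are at (345,273) and (391,278). Side: the red tab in the rack is at (351,262) and the box top at (312,155).

```bash
cat > h.py <<'E'
import numpy as np,cv2
def ray(c,uv,z):
    V=c["view"];R,t=V[:3,:3],V[:3,3];o=-R.T@t
    d=R.T@np.linalg.inv(c["mtx"])@[uv[0],uv[1],1]
    return o+d*(z-o[2])/d[2]
def blobs(img,name):
    h=cv2.cvtColor(img,cv2.COLOR_BGR2HSV);H,S,V=cv2.split(h)
    m={"red":((H<8)|(H>172))&(S>150)&(V>90),"blue":(H>105)&(H<125)&(S>150)&(V>60)}[name].astype(np.uint8)
    n,l,st,ce=cv2.connectedComponentsWithStats(m)
    return [(st[i].tolist(),ce[i].round(1).tolist(),cv2.minAreaRect(np.argwhere(l==i)[:,::-1].astype(np.float32))) for i in range(1,n) if st[i][4]>25]
E
python3 - <<'E'
from h import *
t=dict(np.load("top0.npz"))
s=dict(np.load("side0.npz"))
for k in("red","blue"):
    for n,c in(("top",t),("side",s)):
        for b in blobs(c["frame"],k):print(n,k,b)
a=t["frame"][160:250,180:270];b=t["frame"][165:245,340:420]
a=cv2.resize(a,(400,400),interpolation=3);b=cv2.resize(b,(400,400),interpolation=3)
cv2.imwrite("pics/crop.png",np.hstack([a,b]))
E
```

```text
top red ([415, 126, 19, 44, 296], [425.2, 146.8], ((424.7877502441406, 148.1434326171875), (10.258249282836914, 45.45517349243164), 15.708637237548828))
top red ([362, 186, 28, 6, 87], [376.1, 188.5], ((375.4471130371094, 188.2313690185547), (4.662620544433594, 27.101484298706055), 87.61405944824219))
side red ([258, 82, 43, 44, 858], [279.8, 105.8], ((281.6863708496094, 104.9526596069336), (24.1495304107666, 54.904056549072266), 49.184913635253906))
side red ([392, 93, 24, 17, 329], [403.7, 100.9], ((403.5, 101.0), (16.0, 23.0), 90.0))
side red ([345, 241, 10, 41, 195], [350.6, 257.9], ((349.5, 261.0), (40.0, 9.0), 90.0))
side red ([393, 265, 62, 61, 1756], [423.7, 296.7], ((424.01226806640625, 294.36474609375), (60.025203704833984, 58.12395095825195), 5.19442892074585))
```

View pics/crop.png

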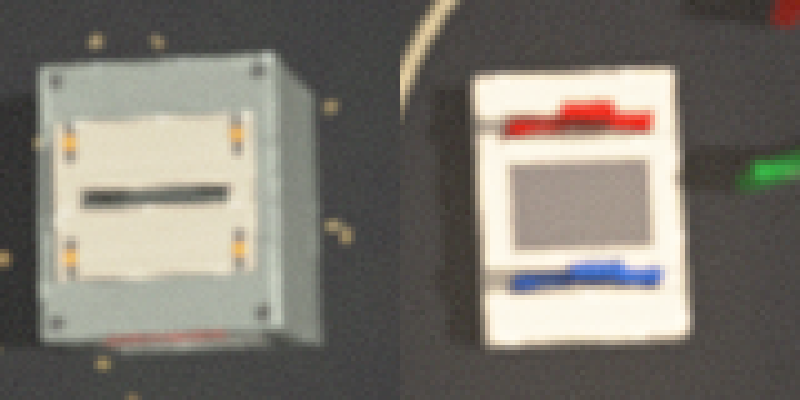

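The crop shows the slot from (82,198) to (230,192), the lid corners at (38,65), (275,53), (283,338) and (40,343), and the red tab's top around (588,104). I cast those.

Run:
```python
from h import *
from cell import r
t=dict(np.load("top0.npz"));s=dict(np.load("side0.npz"))
B=lambda u,v:(180+u*.225,160+v*.225)
K=lambda u,v:(340+(u-400)*.2,165+v*.2)
e=[ray(t,B(82,198),.131),ray(t,B(230,192),.131)]
print("slot",e,np.mean(e,0),"ang y-axis deg",np.degrees(np.arctan2(-(e[0]-e[1])[0],(e[0]-e[1])[1])))
c=np.array([ray(t,B(*p),.121) for p in((38,65),(275,53),(283,338),(40,343))])
print("lid",c.round(4).tolist(),c.mean(0))
print("redtop",ray(t,K(588,105),.089),"side top",ray(s,(351,243),.089))
k=[ray(t,K(505,128),.055),ray(t,K(653,122),.055)];print("body",k,np.mean(k,0))
k=[ray(t,K(510,284),.055),ray(t,K(660,276),.055)];print("blue",k,np.mean(k,0))
k=np.array([ray(t,K(*p),.03) for p in((472,72),(675,66),(690,338),(485,346))]);print("rack",k.round(4).tolist(),k.mean(0))
from scipy.spatial.transform import Rotation as R
q=r.read_state()["orientation"];print(R.from_quat(q,scalar_first=True).as_matrix().round(3))
w=r.capture("wrist");print(w["mtx"].round(1).tolist(),w["tool_from_camera"].round(3).tolist())
print("cam",-t["view"][:3,:3].T@t["view"][:3,3])
```

```text
slot [array([0.52189555, 0.18853324, 0.131     ]), array([0.5231198 , 0.11439664, 0.131     ])] [0.52250767 0.15146494 0.131     ] ang y-axis deg 0.9460588099739426
lid [[0.5923, 0.215, 0.121], [0.5955, 0.0939, 0.121], [0.4503, 0.0895, 0.121], [0.4506, 0.2112, 0.121]] [0.52219571 0.15240494 0.121     ]
redtop [ 0.56112532 -0.21522176  0.089     ] side top [ 0.56308644 -0.21191828  0.089     ]
body [array([ 0.55684678, -0.17892019,  0.055     ]), array([ 0.55800783, -0.24961468,  0.055     ])] [ 0.5574273  -0.21426743  0.055     ]
blue [array([ 0.48204543, -0.17871044,  0.055     ]), array([ 0.48414774, -0.2496958 ,  0.055     ])] [ 0.48309658 -0.21420312  0.055     ]
rack [[0.5892, -0.1655, 0.03], [0.5897, -0.265, 0.03], [0.4563, -0.2662, 0.03], [0.4548, -0.1675, 0.03]] [ 0.52246435 -0.21606752  0.03      ]
[[ 0.907  0.422 -0.001]
 [ 0.422 -0.907  0.002]
 [ 0.    -0.002 -1.   ]]
[[290.2, 0.0, 319.4], [0.0, 290.2, 198.4], [0.0, 0.0, 1.0]] [[0.0, -0.963, -0.271, 0.068], [1.0, 0.0, -0.0, 0.0], [0.0, -0.271, 0.963, -0.128], [0.0, 0.0, 0.0, 1.0]]
cam [ 0.37713071 -0.09866611  1.15209631]
```

```bash
python3 -m handwheel '{"linear":[[0.25,-0.06,0],[0.25,-0.06,0],[0.25,-0.06,0],[0.25,-0.06,0],[0.25,-0.06,0],[0.25,-0.06,0],[0.25,-0.06,0],[0.25,-0.05,0]],"turn":[0,0,0,0,0,0,0,0],"claw":[1,1,1,1,1,1,1,1]}' 50
python3 -m handwheel '{"linear":[[0,0,0],[0,0,0],[0,0,0],[0,0,0],[0,0,0],[0,0,0],[0,0,0],[0,0,0]],"turn":[-0.1,-0.1,-0.1,-0.1,-0.1,-0.1,-0.1,-0.034],"claw":[1,1,1,1,1,1,1,1]}'
cat >> h.py <<'E'
from scipy.spatial.transform import Rotation as R
def wrist(r):
    s=r.read_state();c=r.capture("wrist")
    T=np.eye(4);T[:3,:3]=R.from_quat(s["orientation"],scalar_first=True).as_matrix();T[:3,3]=s["tcp_pos"]
    return s,dict(frame=c["frame"],mtx=c["mtx"],view=np.linalg.inv(T@c["tool_from_camera"]))
E
python3 - <<'E'
from h import *
from cell import r
s,c=wrist(r);cv2.imwrite("pics/w1.png",c["frame"]);np.savez("w1.npz",**c)
print(s["tcp_pos"],R.from_quat(s["orientation"],scalar_first=True).as_matrix().round(3),s["qpos"],s["time"])
for b in blobs(c["frame"],"red"):print(b)
E
```

```text
time: 1.15
tcp_pos: [0.5456, -0.2205, 0.2449]
orientation: [-0.0, 0.976, 0.216, -0.0]
contact_force: [-0.4, -1.3, 0.7]
opening: 1.0
gripper_force: 0.0
time: 2.15
tcp_pos: [0.5443, -0.2217, 0.2447]
orientation: [-0.001, 0.7, 0.714, -0.0]
contact_force: [0.8, -0.2, 0.2]
opening: 1.002
gripper_force: 0.0
[ 0.5443154  -0.22173978  0.24466653] [[-0.02   1.    -0.001]
 [ 1.     0.02   0.001]
 [ 0.001 -0.001 -1.   ]] [-5.00921180e-01  2.15890416e-01  2.82880162e-01  1.63901191e+00
  5.54619126e-06  1.04953937e+00] 2.15
([332, 143, 6, 20, 42], [333.8, 149.3], ((334.5, 152.5), (19.0, 5.0), 90.0))
([331, 168, 9, 36, 222], [335.2, 185.1], ((335.15899658203125, 185.51272583007812), (6.937835216522217, 35.36700439453125), 4.573921203613281))
([369, 242, 47, 62, 772], [388.3, 263.5], ((391.5884094238281, 272.75927734375), (67.9450454711914, 35.84928512573242), 79.59229278564453))
```

View pics/w1.png

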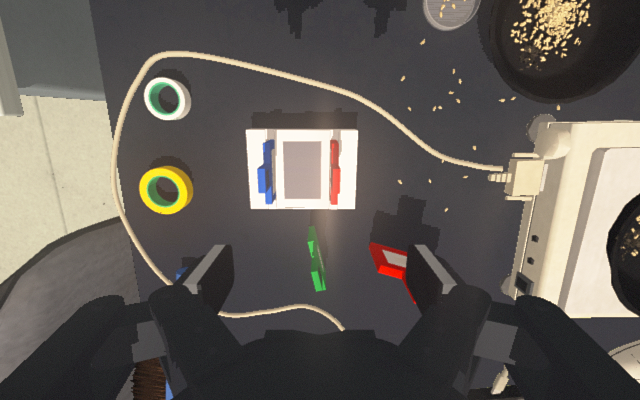

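The wrist view shows the rack at (302,168) with red at (335,172), blue at (266,172), green at (317,258) and the big red cassette at (390,262). The pads are around (210,270) and (435,270).

Run:
```python
from h import *
c=dict(np.load("w1.npz"))
f=c["frame"][130:215,240:365]
cv2.imwrite("pics/w1c.png",cv2.resize(f,(750,510),interpolation=cv2.INTER_CUBIC))
```

```text
(no output)
```

View pics/w1c.png

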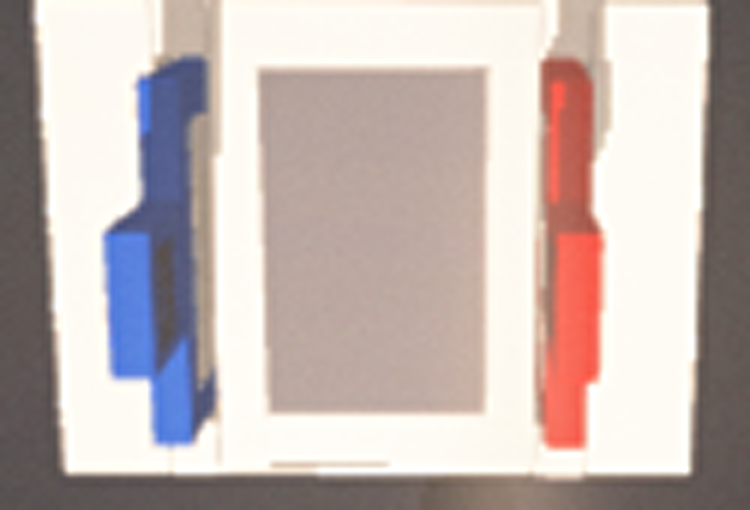

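The red tab's top face spans crop (557,232)–(600,380), centre pixel (336.4,181); the blue tab's top centre is at (261.3,180.8).

Run:
```python
from h import *
c=dict(np.load("w1.npz"))
p=ray(c,(336.4,181),.089);b=ray(c,(261.3,180.8),.089)
print("red",p,"blue",b)
V=np.linalg.inv(c["view"]);print(V[:3,3])
```

```text
red [ 0.56040232 -0.21464103  0.089     ] blue [ 0.48544979 -0.21600975  0.089     ]
[ 0.54247986 -0.15354534  0.37260459]
```

```bash
python3 -m handwheel '{"linear":[[0.035,0.08,0],[0,0,0.2],[0,0,0.2],[0,0,0.2],[0,0,0.15],[0,0,0.07],[0,0,0.03],[0,0,0]],"turn":[0,0,0,0,0,0,0,0],"claw":[1,1,1,1,1,1,1,1]}' 50
python3 - <<'E'
from h import *
from cell import r
s,c=wrist(r);print(s["tcp_pos"],s["contact_force"]);cv2.imwrite("pics/w2.png",c["frame"])
E
```

```text
time: 3.2
tcp_pos: [0.5609, -0.2148, 0.0761]
orientation: [0.001, 0.701, 0.713, 0.0]
contact_force: [0.4, -0.4, 0.6]
opening: 1.001
gripper_force: 0.0
[ 0.56090052 -0.21483958  0.07608394] [ 0.44777495 -0.37697321  0.57413291]
```

View pics/w2.png

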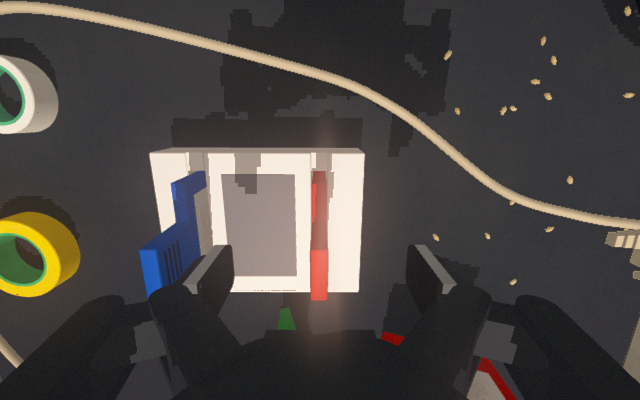

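The red tab at (319,275) is centred between the pads at (215,270) and (430,270). I close and lift a little.

```bash
python3 -m handwheel '{"linear":[[0,0,0],[0,0,0],[0,0,0],[0,0,0],[0,0,0],[0,0,0],[0,0,0],[0,0,0]],"turn":[0,0,0,0,0,0,0,0],"claw":[-1,-1,-1,-1,-1,-1,-1,-1]}' 50
```

```text
time: 4.25
tcp_pos: [0.5605, -0.2147, 0.0755]
orientation: [0.0, 0.701, 0.713, 0.0]
contact_force: [0.7, -0.7, 0.7]
opening: 0.084
gripper_force: 51.2
```

```bash
python3 -m handwheel '{"linear":[[0,0,-0.05],[0,0,-0.1],[0,0,-0.15],[0,0,-0.2],[0,0,-0.2],[0,0,-0.13],[0,0,0],[0,0,0]],"turn":[0,0,0,0,0,0,0,0],"claw":[-1,-1,-1,-1,-1,-1,-1,-1]}'
python3 -m handwheel '{"linear":[[0.1,-0.02,0],[0.2,-0.02,0],[0.25,-0.02,0],[0.25,-0.02,0],[0.25,-0.02,0],[0.25,-0.02,0],[0.2,-0.02,0],[0.1,-0.015,0]],"turn":[0,0,0,0,0,0,0,0],"claw":[-1,-1,-1,-1,-1,-1,-1,-1]}'
python3 -m handwheel '{"linear":[[0.1,0,0],[0.1,0,0],[0,0,0],[0,0,0]],"turn":[0,0,0,0],"claw":[-1,-1,-1,-1]}'
python3 - <<'E'
from h import *
from cell import r
s,c=wrist(r);print(s["tcp_pos"],s["contact_force"],s["opening"]);cv2.imwrite("pics/w3.png",c["frame"]);np.savez("w3.npz",**c)
E
```

```text
time: 5.25
tcp_pos: [0.56, -0.2144, 0.24]
orientation: [-0.001, 0.701, 0.713, -0.0]
contact_force: [0.1, -0.3, -0.4]
opening: 0.084
gripper_force: 51.0
time: 6.25
tcp_pos: [0.5214, 0.108, 0.2398]
orientation: [-0.001, 0.7, 0.715, -0.001]
contact_force: [0.3, -0.7, -0.8]
opening: 0.084
gripper_force: 51.0
time: 6.75
tcp_pos: [0.5226, 0.1446, 0.2409]
orientation: [-0.0, 0.701, 0.713, -0.001]
contact_force: [0.1, 0.3, 0.2]
opening: 0.085
gripper_force: 51.0
[0.52261557 0.14463932 0.24089607] [0.08555277 0.27482967 0.19108216] 0.0846775994168803
```

View pics/w3.png

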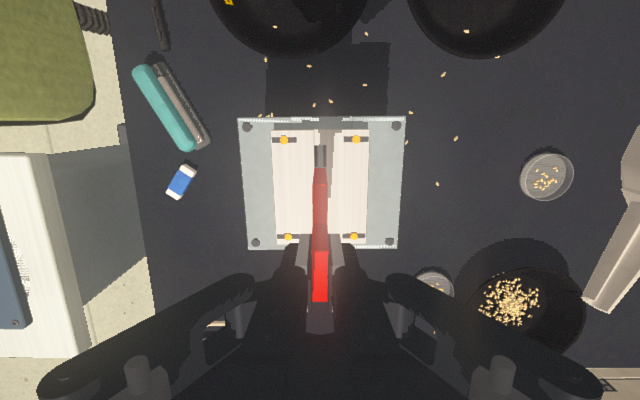

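Slot's far part shows at about (320,146–168), above the held red cassette (col 320); the lid corners are at (238,118), (405,117), (397,248) and (248,248).

Run:
```python
from h import *
c=dict(np.load("w3.npz"));g=cv2.cvtColor(c["frame"],cv2.COLOR_BGR2GRAY).astype(int)
for v in range(142,172,3):print(v,g[v,308:340].tolist())
print("lid",[ray(c,p,.121).round(4).tolist() for p in((238,118),(405,117),(397,248),(248,248))])
```

```text
142 [234, 233, 233, 230, 231, 220, 217, 232, 233, 233, 233, 228, 166, 158, 161, 160, 159, 160, 157, 159, 162, 164, 162, 159, 156, 172, 228, 229, 230, 231, 234, 235]
145 [233, 233, 233, 231, 232, 223, 154, 154, 163, 181, 164, 139, 141, 144, 139, 122, 113, 118, 143, 162, 161, 162, 163, 159, 157, 170, 227, 230, 230, 231, 234, 235]
148 [232, 233, 232, 231, 233, 226, 123, 90, 97, 122, 136, 136, 136, 138, 136, 111, 104, 110, 142, 165, 163, 163, 163, 161, 158, 172, 229, 231, 231, 232, 233, 235]
151 [234, 233, 232, 231, 234, 227, 123, 95, 100, 116, 135, 138, 140, 138, 134, 113, 104, 113, 143, 165, 164, 164, 165, 160, 160, 182, 229, 230, 230, 232, 233, 234]
154 [234, 234, 233, 231, 234, 229, 130, 97, 97, 117, 137, 141, 142, 139, 139, 115, 108, 114, 144, 165, 167, 165, 166, 162, 172, 229, 230, 229, 230, 232, 233, 236]
157 [234, 234, 234, 232, 234, 230, 145, 100, 101, 117, 139, 141, 142, 144, 141, 124, 111, 115, 145, 168, 168, 166, 165, 163, 174, 230, 231, 228, 230, 233, 234, 234]
160 [233, 234, 235, 232, 233, 231, 153, 100, 103, 117, 139, 142, 145, 142, 143, 123, 114, 117, 148, 168, 166, 165, 166, 165, 175, 231, 232, 231, 231, 232, 234, 234]
163 [234, 234, 235, 233, 233, 233, 159, 101, 101, 124, 141, 144, 142, 147, 145, 126, 114, 118, 148, 167, 169, 168, 168, 167, 175, 230, 231, 230, 232, 233, 234, 235]
166 [235, 235, 234, 232, 234, 233, 164, 107, 110, 130, 143, 144, 143, 147, 144, 127, 121, 124, 150, 170, 169, 167, 170, 165, 175, 231, 231, 231, 231, 232, 234, 236]
169 [234, 235, 234, 233, 234, 232, 142, 113, 116, 120, 122, 123, 126, 128, 130, 130, 132, 139, 160, 171, 171, 168, 166, 178, 232, 232, 231, 230, 232, 232, 235, 235]
lid [[0.4537, 0.2107, 0.121], [0.591, 0.214, 0.121], [0.5951, 0.0966, 0.121], [0.4563, 0.094, 0.121]]
```

Run:
```python
from h import *
from cell import r
c=dict(np.load("w3.npz"))
for p in((320.1,150),(320.4,166),(320.2,144.5)):print("slot",ray(c,p,.131))
f=c["frame"].astype(int)
for v in range(166,240,6):
    row=f[v,300:345];m=np.where((row[:,2]>1.7*row[:,1])&(row[:,2]>60))[0]+300
    print(v,(m.min(),m.max()) if len(m) else None)
m=R.from_quat(r.read_state()["orientation"],scalar_first=True).as_matrix();print(m.round(4))
print("foot far corner if",ray(c,(319.8,169),.170))
```

```text
slot [0.52174064 0.1869269  0.131     ]
slot [0.52223876 0.17383278 0.131     ]
slot [0.52173708 0.19134177 0.131     ]
166 None
172 (np.int64(315), np.int64(316))
178 (np.int64(314), np.int64(316))
184 (np.int64(313), np.int64(324))
190 (np.int64(313), np.int64(319))
196 (np.int64(313), np.int64(318))
202 (np.int64(313), np.int64(318))
208 (np.int64(313), np.int64(319))
214 (np.int64(313), np.int64(318))
220 (np.int64(313), np.int64(319))
226 (np.int64(313), np.int64(316))
232 (np.int64(313), np.int64(316))
238 (np.int64(312), np.int64(316))
[[-1.750e-02  9.998e-01 -5.000e-04]
 [ 9.998e-01  1.750e-02 -5.000e-04]
 [-5.000e-04 -5.000e-04 -1.000e+00]]
foot far corner if [0.52164546 0.17815853 0.17      ]
```

```bash
python3 -m handwheel '{"linear":[[0.024,0.001,0],[0.024,0.001,0],[0,0,0.06],[0,0,0.06],[0,0,0.04],[0,0,0.01],[0,0,0],[0,0,0]],"turn":[0,0,0,0,0,0,0,0],"claw":[-1,-1,-1,-1,-1,-1,-1,-1]}'
python3 -m handwheel '{"linear":[[0,0,0.01],[0,0,0.01],[0,0,0.01],[0,0,0]],"turn":[0,0,0,0],"claw":[-1,-1,-1,-1]}'
```

```text
time: 7.8
tcp_pos: [0.5235, 0.1544, 0.2079]
orientation: [0.0, 0.701, 0.713, 0.0]
contact_force: [-0.3, -0.5, 0.3]
opening: 0.084
gripper_force: 51.0
time: 8.3
tcp_pos: [0.523, 0.1544, 0.201]
orientation: [-0.0, 0.701, 0.713, -0.0]
contact_force: [-0.3, 0.0, -0.4]
opening: 0.084
gripper_force: 51.0
```

```bash
python3 -m handwheel '{"linear":[[0,0,0.01],[0,0,0.01],[0,0,0]],"turn":[0,0,0],"claw":[-1,-1,-1]}'
python3 -m handwheel '{"linear":[[0,0,0.01],[0,0,0]],"turn":[0,0],"claw":[-1,-1]}'
```

```text
time: 8.68
tcp_pos: [0.523, 0.1544, 0.197]
orientation: [-0.0, 0.701, 0.713, -0.0]
contact_force: [0.3, -0.2, 1.0]
opening: 0.083
gripper_force: 51.0
time: 8.93
tcp_pos: [0.5231, 0.1544, 0.1951]
orientation: [-0.0, 0.701, 0.713, -0.0]
contact_force: [0.6, -0.4, -0.6]
opening: 0.084
gripper_force: 51.0
```

No force with the foot about 6 mm below the plate top, so it is in the slot. I go on in small steps.

```bash
python3 -m handwheel '{"linear":[[0,0,0.01],[0,0,0.01],[0,0,0.01],[0,0,0]],"turn":[0,0,0,0],"claw":[-1,-1,-1,-1]}'
python3 -m handwheel '{"linear":[[0,0,0.01],[0,0,0.01],[0,0,0]],"turn":[0,0,0],"claw":[-1,-1,-1]}'
```

```text
time: 9.43
tcp_pos: [0.523, 0.1545, 0.1895]
orientation: [-0.0, 0.701, 0.713, -0.0]
contact_force: [-0.9, -0.2, 1.4]
opening: 0.086
gripper_force: 51.2
time: 9.8
tcp_pos: [0.5235, 0.1545, 0.1857]
orientation: [0.0, 0.701, 0.714, 0.0]
contact_force: [-0.8, -0.7, 4.0]
opening: 0.089
gripper_force: 51.6
```

```bash
python3 -m handwheel '{"linear":[[0,0,0.01],[0,0,0.01],[0,0,0.01],[0,0,0]],"turn":[0,0,0,0],"claw":[-1,-1,-1,-1]}'
python3 -m handwheel '{"linear":[[0,0,0.01],[0,0,0.01],[0,0,0.01],[0,0,0]],"turn":[0,0,0,0],"claw":[-1,-1,-1,-1]}'
```

```text
time: 10.3
tcp_pos: [0.523, 0.1544, 0.1787]
orientation: [-0.0, 0.701, 0.713, -0.0]
contact_force: [0.1, 0.9, 1.3]
opening: 0.084
gripper_force: 51.4
time: 10.8
tcp_pos: [0.5231, 0.1544, 0.173]
orientation: [-0.0, 0.701, 0.713, -0.0]
contact_force: [-0.5, 0.2, 2.4]
opening: 0.088
gripper_force: 51.4
```

```bash
python3 -m handwheel '{"linear":[[0,0,0.01],[0,0,0.01],[0,0,0.01],[0,0,0.01],[0,0,0]],"turn":[0,0,0,0,0],"claw":[-1,-1,-1,-1,-1]}'
python3 -m handwheel '{"linear":[[0,0,0.01],[0,0,0.01],[0,0,0.01],[0,0,0.01],[0,0,0.01],[0,0,0]],"turn":[0,0,0,0,0,0],"claw":[-1,-1,-1,-1,-1,-1]}'
```

```text
time: 11.42
tcp_pos: [0.5231, 0.1544, 0.165]
orientation: [-0.0, 0.701, 0.713, -0.0]
contact_force: [-0.3, 0.3, 1.5]
opening: 0.083
gripper_force: 51.4
time: 12.18
tcp_pos: [0.5231, 0.1544, 0.155]
orientation: [-0.0, 0.701, 0.713, -0.0]
contact_force: [-0.0, 0.1, 1.5]
opening: 0.082
gripper_force: 51.4
```

```bash
python3 -m handwheel '{"linear":[[0,0,0],[0,0,0],[0,0,0],[0,0,0],[0,0,-0.05],[0,0,-0.1],[0,0,-0.1],[0,0,0]],"turn":[0,0,0,0,0,0,0,0],"claw":[-0.3,-0.3,-0.3,-0.3,-0.3,-0.3,-0.3,-0.3]}'
python3 -m handwheel '{"linear":[[0,0,0],[0,0,0],[0,0,0],[0,0,0],[0,0,0]],"turn":[0,0,0,0,0],"claw":[-1,-1,-1,-1,-1]}'
python3 - <<'E'
from h import *
from cell import r
s,c=wrist(r);d=r.capture("side")
a=cv2.resize(d["frame"][100:250,250:390],(400,430),interpolation=2);b=c["frame"][:,140:500][:400]
b=np.vstack([b,np.zeros((30,360,3),np.uint8)])
cv2.imwrite("pics/rel.png",np.hstack([a,b]));print(s["tcp_pos"],s["opening"],s["contact_force"])
E
```

```text
time: 13.18
tcp_pos: [0.5247, 0.1547, 0.2082]
orientation: [0.002, 0.701, 0.713, 0.002]
contact_force: [0.4, 0.3, -0.2]
opening: 0.351
gripper_force: 0.0
time: 13.8
tcp_pos: [0.5231, 0.1544, 0.2051]
orientation: [-0.0, 0.701, 0.713, -0.0]
contact_force: [-0.3, 0.3, -0.3]
opening: -0.001
gripper_force: 0.0
[0.52308705 0.15440415 0.20512075] -0.0008829798358640914 [-0.25813562  0.33278027 -0.34664389]
```

View pics/rel.png

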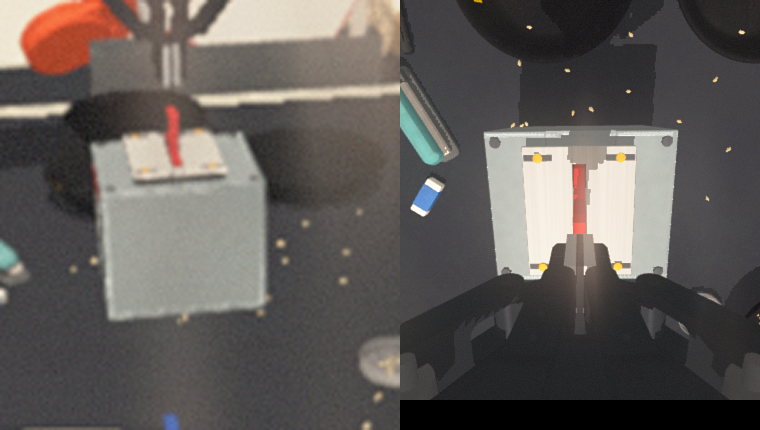

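Left (side view), the cassette stands in the slot with its tab at (172,125), shut fingertips above. Right (wrist view), the tab at (579,210) is in line with the fingers. I push down.

```bash
python3 -m handwheel '{"linear":[[0,0,0.04],[0,0,0.04],[0,0,0],[0,0,0.01],[0,0,0.01],[0,0,0.01],[0,0,0]],"turn":[0,0,0,0,0,0,0],"claw":[-1,-1,-1,-1,-1,-1,-1]}'
python3 -m handwheel '{"linear":[[0,0,0.01],[0,0,0.01],[0,0,0]],"turn":[0,0,0],"claw":[-1,-1,-1]}'
```

```text
time: 14.78
tcp_pos: [0.5232, 0.1544, 0.1832]
orientation: [-0.0, 0.701, 0.713, -0.0]
contact_force: [-0.3, 0.0, 0.6]
opening: -0.004
gripper_force: 0.0
time: 15.15
tcp_pos: [0.5234, 0.1545, 0.1796]
orientation: [0.0, 0.701, 0.713, 0.0]
contact_force: [0.4, 0.6, 2.0]
opening: -0.008
gripper_force: 1.3
```

Contact at the expected height. I keep pushing gently.

```bash
python3 -m handwheel '{"linear":[[0,0,0.01],[0,0,0.01],[0,0,0.01],[0,0,0.01],[0,0,0]],"turn":[0,0,0,0,0],"claw":[-1,-1,-1,-1,-1]}'
python3 -m handwheel '{"linear":[[0,0,0.01],[0,0,0.01],[0,0,0.01],[0,0,0]],"turn":[0,0,0,0],"claw":[-1,-1,-1,-1]}'
```

```text
time: 15.78
tcp_pos: [0.523, 0.1544, 0.171]
orientation: [-0.0, 0.701, 0.713, -0.0]
contact_force: [1.0, 0.4, 1.9]
opening: 0.001
gripper_force: 1.1
time: 16.27
tcp_pos: [0.523, 0.1544, 0.165]
orientation: [-0.0, 0.701, 0.713, -0.0]
contact_force: [-0.2, 0.4, 2.0]
opening: 0.0
gripper_force: 1.1
```

```bash
python3 -m handwheel '{"linear":[[0,0,0.01],[0,0,0.01],[0,0,0]],"turn":[0,0,0],"claw":[-1,-1,-1]}'
```

```text
time: 16.65
tcp_pos: [0.5225, 0.1543, 0.1603]
orientation: [-0.001, 0.701, 0.713, -0.001]
contact_force: [-0.8, 0.5, 0.3]
opening: -0.001
gripper_force: 0.0
```

Force gone and gripper force zero, so it has probably dropped. I back off and look.

```bash
python3 -m handwheel '{"linear":[[0,0,-0.15],[0,0,-0.2],[-0.15,0,-0.05],[-0.2,0,0],[-0.2,0,0],[0,0,0],[0,0,0]],"turn":[0,0,0,0,0,0,0],"claw":[-1,-1,-1,-1,-1,-1,-1]}'
python3 - <<'E'
from cell import r
import cv2,numpy as np
d=r.capture("side")["frame"];t=r.capture("top")["frame"]
z=lambda f,x,y,w,h:cv2.resize(f[y:y+h,x:x+w],(400,400),interpolation=2)
cv2.imwrite("pics/end.png",np.hstack([z(d,250,110,130,130),z(t,180,130,240,240)]));print(r.read_state()["time"])
E
```

```text
time: 17.52
tcp_pos: [0.525, 0.0446, 0.241]
orientation: [-0.0, 0.701, 0.713, -0.0]
contact_force: [0.2, 0.1, 0.7]
opening: -0.0
gripper_force: 0.0
17.625
```

View pics/end.png

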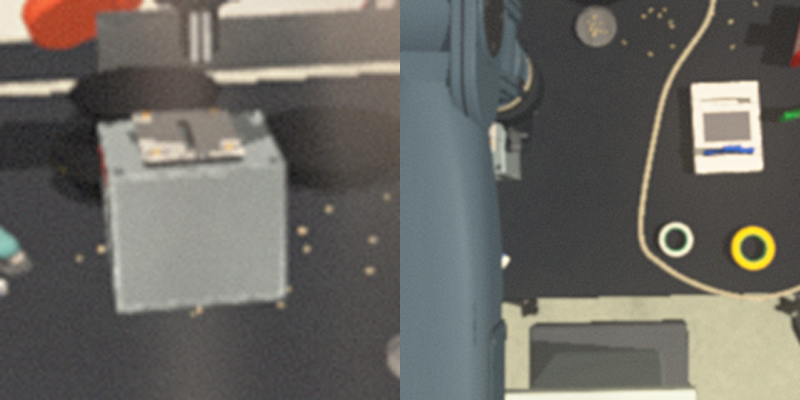

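The slot at (188,135) is empty with nothing sticking out. The blue cassette and both tape rolls are where they were.

```bash
python3 -c "
from cell import r
print(r.hand_in())"
```

```text
the job is handed in; nothing more can be done
None
```

I posted the red cassette through the slot and handed the job in at about 17.6 s. The last picture shows nothing left in the slot, but I couldn't see inside the box and the hand-in gave no verdict. The highest force reading I saw while posting was 4 N, and the blue cassette and tape rolls were undisturbed in that picture.

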